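# Lock the analyser's service lid

## Robot

A 6-joint arm with a two-finger parallel gripper is mounted at the origin on the work surface. World frame = base frame: x ahead of the robot, y to its left, z up, the work surface at z = 0. Lengths are in m, angles in rad, forces in N, time in s.
With the tool pointing down it reaches from about 0.35 to 0.775 m from the base axis. Payload 5.5 kg.
Tool frame: the origin (TCP) lies at the very end of the fingers, on their centre line; the grasp point (between the pads) lies env.hold_point_z behind it (env.hold_point_z is the distance from the TCP to the grasp point, in m); z points along the fingers, y is the line along which they close (so a half turn about z gives the same grasp; the last joint's range is limited). The gripper opens to 85 mm and grips with 20 to 120 N. Pads are 22 mm wide; open, the fingers measure 114 mm over their backs; the gripper's body (76 mm by 85 mm) begins 54 mm behind the grasp point. The pads swing forward as they close: fully open they stand 13 mm farther back than shut.
Start: joints at [-0.14, 0.313, 0.046, 1.304, 0, 1.431], TCP at [0.575, -0, 0.231] pointing down, gripper open.
Joint ranges: [-2.76, 2.76], [-0.86, 1.69], [-1.03, 1.26], [-2.2, 2.34], [-1.47, 1.5], [-3.14, 3.14]. Speed limits (rad/s): [2.57, 2.57, 3.14, 3.14, 3.14, 3.14].

## Interface

Orientations are given as a unit quaternion [w, x, y, z].
In Python, from workcell import env gives the robot as it stands.
- The arm moves only by the tool carry_out, never from a script. Its argument "steps" is a list of rows, each a list of 3 entries, a list of its own where there are three numbers: the turn, a rotation vector about the tool's x, y, z in degrees, then the shift along the tool's x, y, z in cm, then the closure in counts, from 0 (fully open) to 255 (shut). A call has exactly 8 rows; each row is the pose to reach, as a shift and turn from the pose commanded when the call began, along the tool's axes at that moment; what a row does not reach only later rows make up. A row lasts 1/8 s, in which the tool goes at most 62.5 mm and 10.7 degrees, less where a joint would pass 70% of its speed; a pose out of reach is approached as far as the arm can. A call with a gripper value outside its range is refused whole. The fingers move at their own pace and stop on an object; "force" is the grip in N (left out, the last holds). Time passes only in rows, so rows that repeat a pose let the fingers close, or fill a call up. It gives the time, the measured TCP pose, the force, the opening and the grip force at its end, in the units of the state.
- env.get_state(): the state, without advancing time (a new reading comes with each control period).
- env.read_camera(name): name is "scene" or "side" or "wrist"; returns (picture, depth): 384x512x3 uint8, red, green, blue; 384x512 float32, m along the optical axis (not along the pixel's ray), 0 where there is no reading.
- env.get_calibration(name): a dict with "fx", "fy", "cx", "cy" (pixels), "D" ([k1, k2, p1, p2, k3] as OpenCV has them; the pictures are not rectified), "origin" and "orientation" of the camera in the world. Camera axes: x right, y up, looking along -z (the intrinsics and any distortion apply to the point x, -y, -z); pixel columns grow to the right and rows downward; lengths in m; the calibration is good to about 2 mm. A picture is of the moment at which its call begins: read the wrist's pose just before it. get_calibration takes no time and is no camera call; for the wrist camera it gives the pose at the moment of the call.
- env.hand_in(): hands the job in; it is judged then, once.
The state is a dict: "clock": time; "joint_pos": joint angles; "qvel": joint speeds; "tau": joint torques, N m; "tcp_pos": TCP position; "orientation": TCP orientation; "wrist_force": force on the tool from outside, world axes, zero at the start; "ft_torque": the same for the moment, N m; "finger_gap": finger opening in m; "grip_force": force on a finger pad.
Only numpy, scipy, OpenCV 4.12 (cv2) and the standard library are available. Lean on these libraries where they do the work, as an engineer would, in place of code of your own. Each camera call takes 0.05 s, during which the arm holds its last target. There are 200 camera calls.

## Task

The service lid of the white bench analyser has been left open. Swing it shut, then push the red sprung stud in until you feel it bottom, turn it clockwise about a quarter turn until it locks, and let go. Press with a light hand, never force or tug at the stud, and do not knock over or push away the bottle, jar and beaker beside the analyser.

Things in the scene. Friction and masses are not known exactly. Their poses are not given: they have to be found in the camera images.
- instrument: white low bench analyser, 250 x 350 x 110 mm (its x, y, z), fixed to the bench. Origin: centre of its underside; z up. Its +y half is a solid block with a dark display; in its -y half an open service bay lies under the lid. Its top face is 110 mm above its origin.
- lid_hinge (a point): middle of the lid's hinge line, on the analyser's top face; in the analyser's frame at (75, -70, 110) mm. The hinge line runs along the analyser's y; the shut lid reaches from it 145 mm towards the analyser's -x and 85 mm to either side.
- lid (a joint): angle of the blue lid, rad: 0 shut (level), growing as its free edge swings up, at most 1.5. A plate 145 x 170 mm, 6 mm thick; its underside passes through the hinge line, its outer face lies 6 mm above. The hinge is stiff: the lid stays at any angle and must be pushed all the way down, with 2 to 7 N on its outer face near the free edge.
- stud_top (a point): centre of the top of the stud's red wing. The stud stands square on the lid's outer face, mid-width, 105 mm from the hinge line. Wing: 36 mm long (this point's x axis), 12 mm wide, 18 mm high; z points out of the lid. At rest with the lid shut this point is 165 mm above the analyser's underside.
- stud_flange (a point): centre of the upper face of the stud's round red flange (44 mm across, 6 mm thick), at the foot of the wing, 18 mm below its top. It turns with the wing, and fingertips beside the wing can press on it. At rest its underside is 25 mm above the lid.
- stud (a joint): turn of the stud, rad: about 0 unlocked (wing along the analyser's x, towards the white marks on the lid), growing clockwise seen from above; about 1.57 locked (wing along the hinge line, towards the yellow marks). End stops at 0 and 1.62. Turns against 0.03 N m of friction.
- plunger: spring-loaded shaft that carries wing and flange and slides straight into the lid when pressed; at rest its origin is on the lid's outer face under the stud. Spring: 5 N to start, plus 0.3 N per mm. A cross pin on its lower end enters the receptacle when the stud is within 0.1 rad of unlocked; let go too soon, it may spring out. 13 to 14 N in all bottoms it; well over 20 N harms the receptacle.
- receptacle (a point): point on the analyser's top plane over the hidden receptacle, under the stud when the lid is shut. The receptacle's depth differs from unit to unit: the stud must go in 8 to 18 mm before it can turn; 1 mm deeper it bottoms on a stiff rubber stop (9 N per mm). Held there it turns freely; let go at 1.57 (within 0.15) it springs back 2 mm into a notch and stays there, still 6 mm or more in.
- amber_bottle: amber glass bottle with red cap, 60 mm across, 140 mm high, loose, standing beside the analyser; origin at the centre of its base
- sample_jar: clear jar with white lid, 56 mm across, 75 mm high, loose, standing beside the analyser; origin at the centre of its base
- beaker: glass beaker, 70 mm across, 90 mm high, loose, standing beside the analyser; origin at the centre of its base
Not all that is in view belongs to the job. Of the things that look like the beaker, the largest one is meant. Several things have the shape of the amber_bottle; the one meant has the colours described above.

How it is judged:
By the outcome, as a careful person would: the job done as asked, in the order asked, and still so for the second after the job is handed in, with the robot touching nothing.
It also fails if it takes over 61 s, if anything falls off the work surface, if the arm or the gripper's body presses on something with over 40 N, if the wrist force passes 120 N, or if a joint passes its speed limit or range.

## Working session

There is one attempt and no reset: what is moved stays moved. The work goes in short steps, Python scripts to look and compute and a tool call to move; the robot and the scene stay as the last step left them, time stands still between calls to the robot, and variables do not carry over. Pictures are saved under pics/ and viewed, at most 10 in all, crops included, and the job is handed in when it is done.

Besides the shell and the picture viewer there is one more tool, called after "Call:" by a JSON object that holds its "api" and its "payload", one argument or row to a line. carry_out: Moves the arm, as the interface text tells. Its arguments: {"type":"object","properties":{"steps":{"type":"array","items":{"type":"array"}},"force":{"type":"number"}},"required":["steps"]}

```bash
mkdir -p pics; ls; cat > h.py <<'E'
import numpy as np, cv2
from scipy.spatial.transform import Rotation as R
from workcell import env
def rot(q): return R.from_quat([q[1],q[2],q[3],q[0]])
def cloud(d,c):
    h,w=d.shape; v,u=np.mgrid[0:h,0:w]
    K=np.array([[c['fx'],0,c['cx']],[0,c['fy'],c['cy']],[0,0,1.]])
    n=cv2.undistortPoints(np.stack([u,v],-1).reshape(-1,1,2).astype(float),K,np.array(c['D'],float)).reshape(h,w,2)
    p=np.stack([n[...,0]*d,-n[...,1]*d,-d],-1)
    return (rot(c['orientation']).apply(p.reshape(-1,3))+np.array(c['origin'])).reshape(h,w,3)
def shot(name,save=None):
    c=env.get_calibration(name); im,d=env.read_camera(name)
    if save: cv2.imwrite('pics/'+save,im[...,::-1])
    return im,d,cloud(d,c)
E
python3 - <<'E'
from h import *
for n in ('scene','side'):
    im,d,P=shot(n,n+'1.png'); np.savez(n+'1.npz',im=im,d=d,P=P)
    c=env.get_calibration(n); print(n,c['origin'],c['orientation'],c['fx'])
a=cv2.imread('pics/scene1.png');b=cv2.imread('pics/side1.png')
print(env.get_state(), env.hold_point_z)
E
```

```text
pics
scene [1.24434687 0.28749632 0.83538111] [0.55068122 0.23610404 0.31375925 0.73658686] 366.81540314603143
side [ 0.28210774 -0.66904072  0.61969923] [ 0.86345341  0.47750431 -0.07168364 -0.14594278] 393.21276508091773
{'clock': 0.1, 'joint_pos': array([-1.39627488e-01,  3.13909365e-01,  4.50933366e-02,  1.30358853e+00,
       -2.38726841e-05,  1.43120826e+00]), 'qvel': array([-8.09363355e-04, -2.92197388e-03,  4.24306720e-03,  8.69969852e-04,
       -1.21482431e-03,  2.31897395e-05]), 'tau': array([ 3.58776997e-03, -4.81727242e+01,  2.99244744e+01,  1.27543980e-02,
       -1.12281841e-04,  1.60051752e-05]), 'tcp_pos': array([5.74549361e-01, 3.06623654e-05, 2.30507406e-01]), 'orientation': array([-6.35003848e-04,  7.07120484e-01,  7.07092621e-01, -4.93474328e-04]), 'wrist_force': array([-0.3539142 , -0.25830869, -0.56176682]), 'ft_torque': array([ 0.00975861,  0.03855605, -0.01591617]), 'grip_force': 0.0, 'finger_gap': 0.08552516029878894} 0.0187
```

View pics/scene1.png

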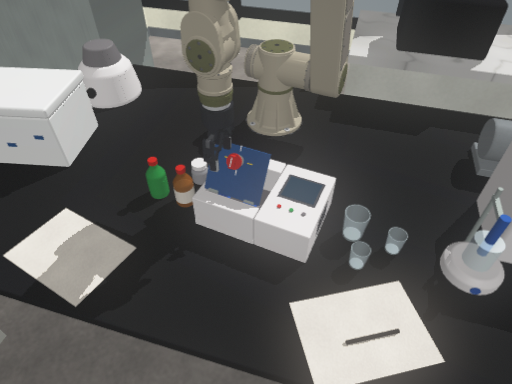

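View pics/side1.png

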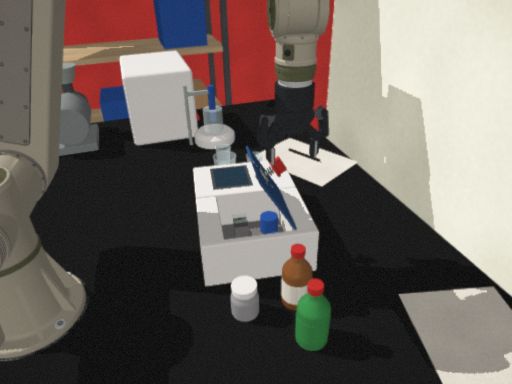

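The scene view shows the analyser at about (265,205), with the blue lid open (240,175) and the stud at (235,160). The beaker candidates are at (355,222), (359,255) and (396,240); the one at (355,222) looks largest. The bottle candidates are brown (184,188) and green (157,180), and the brown one with the red cap fits. The jar is at (200,170). Next I'll measure these.

```bash
cat > m.py <<'E'
from h import *
def hsv(im): return cv2.cvtColor(im,cv2.COLOR_RGB2HSV)
def planefit(p):
    c=p.mean(0); u,s,v=np.linalg.svd(p-c,full_matrices=False); n=v[2]; return c,n*np.sign(n[2]),s[2]/np.sqrt(len(p))
E
python3 - <<'E'
from m import *
for n in ('scene','side'):
    f=np.load(n+'1.npz'); im,d,P=f['im'],f['d'],f['P']; H=hsv(im)
    ok=(d>0)&(P[...,0]>.3)&(P[...,0]<.85)&(abs(P[...,1])<.4)
    tab=ok&(abs(P[...,2])<.02); print(n,'table z',np.median(P[tab][:,2]))
    top=ok&(abs(P[...,2]-.11)<.006)&(H[...,1]<60)&(H[...,2]>120)
    N,L,S,C=cv2.connectedComponentsWithStats(top.astype(np.uint8))
    for i in range(1,N):
        if S[i,4]>150:
            p=P[L==i]; r=cv2.minAreaRect((p[:,:2]*1000).astype(np.float32)); print('top',S[i],r,np.median(p[:,2]), cv2.boxPoints(r).round().tolist())
    blue=ok&(H[...,0]>100)&(H[...,0]<130)&(H[...,1]>120)&(P[...,2]>.115)
    N,L,S,C=cv2.connectedComponentsWithStats(blue.astype(np.uint8)); i=1+S[1:,4].argmax()
    p=P[L==i]; c,nn,s=planefit(p); print('lid',S[i],c,nn,s,'ang',np.degrees(np.arccos(nn[2])), p.min(0),p.max(0))
    red=ok&((H[...,0]<8)|(H[...,0]>172))&(H[...,1]>150)&(H[...,2]>60)
    N,L,S,C=cv2.connectedComponentsWithStats(red.astype(np.uint8))
    for i in range(1,N):
        if S[i,4]>12: print('red',S[i],P[L==i].mean(0).round(3),P[L==i].min(0).round(3),P[L==i].max(0).round(3))
    for nm,(lo,hi) in dict(z140=(.02,.13)).items():
        m=ok&(P[...,2]>.012)&(P[...,2]<.145)
        N,L,S,C=cv2.connectedComponentsWithStats(m.astype(np.uint8))
        for i in range(1,N):
            if S[i,4]>80: print('obj',S[i],P[L==i].min(0).round(3),P[L==i].max(0).round(3))
E
```

```text
scene table z 0.0022930626446287516
top [ 192  159  144   81 3851] ((506.94061279296875, 100.84854125976562), (344.0912780761719, 255.0731658935547), 81.65921020507812) 0.11190571520018411 [[356.0, -51.0], [608.0, -88.0], [658.0, 253.0], [406.0, 290.0]]
lid [206 144  61  53 993] [0.53243578 0.00572008 0.18238931] [ 0.84574815 -0.11959692  0.52000639] 0.0016694626730974303 ang 58.667319873025164 [ 0.49696326 -0.06081141  0.11520293] [0.57527095 0.10244036 0.2415444 ]
red [227 154  15  16 154] [0.551 0.026 0.226] [0.514 0.003 0.206] [0.572 0.042 0.247]
red [147 157  11   9  79] [ 0.51  -0.254  0.129] [ 0.362 -0.372  0.001] [ 0.532 -0.232  0.145]
red [175 165  10  10  80] [ 0.528 -0.153  0.135] [ 0.37  -0.235  0.001] [ 0.543 -0.139  0.145]
obj [146 157  23  41 630] [ 0.495 -0.272  0.012] [ 0.55  -0.217  0.145]
obj [ 172  158  164  103 9572] [ 0.379 -0.182  0.012] [0.655 0.287 0.145]
obj [342 205  28  35 754] [0.48  0.329 0.012] [0.551 0.397 0.095]
obj [349 241  18  28 373] [0.589 0.361 0.012] [0.641 0.4   0.07 ]
side table z -0.0003333947793873193
top [ 193  162  126   87 3931] ((503.40631103515625, 100.79134368896484), (348.1287841796875, 248.91571044921875), 81.95571899414062) 0.10853880919494319 [[356.0, -54.0], [602.0, -89.0], [651.0, 256.0], [405.0, 291.0]]
lid [246 146  50  82 550] [ 0.52384388 -0.0046019   0.18621111] [ 0.84224009 -0.12051492  0.52545959] 0.0010514926637339014 ang 58.300812200430634 [ 0.48445737 -0.0650183   0.11616527] [0.57039121 0.11141879 0.23736852]
red [272 157  14  19 134] [0.549 0.014 0.224] [0.532 0.001 0.208] [0.564 0.025 0.241]
red [291 244  14  15 177] [ 0.523 -0.156  0.136] [ 0.512 -0.167  0.124] [ 0.537 -0.139  0.141]
red [307 278  18  18 258] [ 0.518 -0.245  0.13 ] [ 0.502 -0.262 -0.003] [ 0.601 -0.105  0.142]
obj [  193   151   138   197 15307] [ 0.357 -0.279  0.012] [0.639 0.4   0.145]
obj [257 153  14  18  91] [0.587 0.204 0.047] [0.636 0.4   0.111]
```

Call:
{"api": "carry_out", "payload": {
  "steps": [
    [[0, 0, 0], [0, 0, -5], 0],
    [[0, 0, 0], [0, 0, -6], 255],
    [[0, 0, 4], [3.5, -1.5, -6], 255],
    [[0, 0, 8], [7.5, -3.1, -6], 255],
    [[0, 0, 8], [7.5, -3.1, -6], 255],
    [[0, 0, 8], [7.5, -3.1, -2.5], 255],
    [[0, 0, 8], [7.5, -3.1, 0.5], 255],
    [[0, 0, 8], [7.5, -3.1, 0.8], 255]
  ],
  "force": 20
}}

```text
clock: 1.1
tcp_pos: [0.5425, 0.0744, 0.2207]
orientation: [-0.002, 0.755, 0.656, -0.002]
wrist_force: [-0.2, -0.4, -0.6]
finger_gap: -0.0002
grip_force: 0.0
```

Call:
{"api": "carry_out", "payload": {
  "steps": [
    [[0, 0, 0], [0, -1.2, 0], 255],
    [[0, 0, 0], [0, -2.4, 0.5], 255],
    [[0, 0, 0], [0, -3.2, 1.0], 255],
    [[0, 0, 0], [0, -3.9, 1.5], 255],
    [[0, 0, 0], [0, -4.7, 2.3], 255],
    [[0, 0, 0], [0, -5.4, 3.2], 255],
    [[0, 0, 0], [0, -6.0, 4.0], 255],
    [[0, 0, 0], [0, -6.5, 5.0], 255]
  ]
}}

```text
clock: 2.1
tcp_pos: [0.479, 0.0842, 0.1725]
orientation: [-0.0, 0.755, 0.656, -0.0]
wrist_force: [-1.3, 1.0, 2.9]
finger_gap: -0.0001
grip_force: 1.3
```

Call:
{"api": "carry_out", "payload": {
  "steps": [
    [[0, 0, 0], [0, -0.4, 0.7], 255],
    [[0, 0, 0], [0, -0.7, 1.4], 255],
    [[0, 0, 0], [0, -1.0, 2.1], 255],
    [[0, 0, 0], [0, -1.2, 2.8], 255],
    [[0, 0, 0], [0, -1.3, 3.4], 255],
    [[0, 0, 0], [0, -1.4, 4.0], 255],
    [[0, 0, 0], [0, -1.5, 4.5], 255],
    [[0, 0, 0], [0, -1.5, 4.8], 255]
  ]
}}

```text
clock: 3.1
tcp_pos: [0.4646, 0.0861, 0.1249]
orientation: [-0.0, 0.755, 0.656, -0.0]
wrist_force: [-1.2, -0.3, 2.0]
finger_gap: 0.0
grip_force: 1.0
```

Call:
{"api": "carry_out", "payload": {
  "steps": [
    [[0, 0, 0], [0, 0, 0.2], 255],
    [[0, 0, 0], [0, 0, 0.4], 255],
    [[0, 0, 0], [0, 0, 0.5], 255],
    [[0, 0, 0], [0, 0, 0.6], 255],
    [[0, 0, 0], [0, 0, 0.7], 255],
    [[0, 0, 0], [0, 0, 0.75], 255],
    [[0, 0, 0], [0, 0, 0.8], 255],
    [[0, 0, 0], [0, 0, 0.8], 255]
  ]
}}

```text
clock: 4.1
tcp_pos: [0.465, 0.0861, 0.1173]
orientation: [0.0, 0.755, 0.656, 0.0]
wrist_force: [0.2, 0.4, 0.4]
finger_gap: 0.0004
grip_force: 0.1
```

Call:
{"api": "carry_out", "payload": {
  "steps": [
    [[0, 0, 0], [0, 0, 0.05], 255],
    [[0, 0, 0], [0, 0, 0.1], 255],
    [[0, 0, 0], [0, 0, 0.15], 255],
    [[0, 0, 0], [0, 0, 0.2], 255],
    [[0, 0, 0], [0, 0, 0.2], 255],
    [[0, 0, 0], [0, 0, 0.2], 255],
    [[0, 0, 0], [0, 0, 0.2], 255],
    [[0, 0, 0], [0, 0, 0.2], 255]
  ]
}}

```text
clock: 5.1
tcp_pos: [0.4651, 0.0861, 0.116]
orientation: [0.0, 0.755, 0.656, 0.0]
wrist_force: [-2.4, -0.9, 7.0]
finger_gap: -0.0002
grip_force: 3.4
```

Call:
{"api": "carry_out", "payload": {
  "steps": [
    [[0, 0, 0], [0, 0, 0.05], 255],
    [[0, 0, 0], [0, 0, 0.1], 255],
    [[0, 0, 0], [0, 0, 0.15], 255],
    [[0, 0, 0], [0, 0, 0.15], 255],
    [[0, 0, 0], [0, 0, 0.15], 255],
    [[0, 0, 0], [0, 0, 0.15], 255],
    [[0, 0, 0], [0, 0, 0.15], 255],
    [[0, 0, 0], [0, 0, 0.15], 255]
  ]
}}

```text
clock: 6.1
tcp_pos: [0.4651, 0.0861, 0.1159]
orientation: [0.001, 0.755, 0.656, 0.001]
wrist_force: [-5.9, 0.3, 17.6]
finger_gap: -0.0002
grip_force: 9.0
```

Call:
{"api": "carry_out", "payload": {
  "steps": [
    [[0, 0, 0], [0, 0, -5], 255],
    [[0, 0, -5], [0, 0, -11], 255],
    [[0, 0, -15], [-2, 0.3, -14], 0],
    [[0, 0, -25], [-5, 0.7, -14], 0],
    [[0, 0, -35], [-5, 0.7, -14], 0],
    [[0, 0, -45], [-5, 0.7, -14], 0],
    [[0, 0, -55], [-5, 0.7, -14], 0],
    [[0, 0, -65], [-5, 0.7, -14], 0]
  ]
}}

```text
clock: 7.1
tcp_pos: [0.4649, 0.0355, 0.2536]
orientation: [0.0, 0.281, 0.96, -0.0]
wrist_force: [-0.2, -1.0, 0.7]
finger_gap: 0.0855
grip_force: 0.0
```

```bash
python3 - <<'E'
from m import *
ims=[]
for n in ('wrist','scene','side'):
    im,d,P=shot(n); np.savez(n+'2.npz',im=im,d=d,P=P); ims.append(im)
    H=hsv(im); ok=(d>0)&(P[...,0]>.38)&(P[...,0]<.6)&(P[...,1]>-.1)&(P[...,1]<.2)
    red=ok&((H[...,0]<8)|(H[...,0]>172))&(H[...,1]>150)&(H[...,2]>60)
    p=P[red&(P[...,2]>.1)]
    print(n,len(p))
    if len(p):
        for nm,lo,hi in (('top',.158,.172),('flange',.14,.152)):
            q=p[(p[:,2]>lo)&(p[:,2]<hi)]
            if len(q)>5: r=cv2.minAreaRect((q[:,:2]*1000).astype(np.float32)); print(nm,len(q),q.mean(0).round(4),q[:,2].mean(),r)
    b=ok&(H[...,0]>100)&(H[...,0]<130)&(H[...,1]>120)&(P[...,2]>.1)&(P[...,2]<.14)
    if b.sum()>50: c,nn,s=planefit(P[b]); print('lid',b.sum(),c,nn,s)
cv2.imwrite('pics/w2.png',ims[0][...,::-1])
cv2.imwrite('pics/c2.png',np.hstack([cv2.resize(ims[1][120:260,130:330],None,fx=2,fy=2),cv2.resize(ims[2][130:270,180:380],None,fx=2,fy=2)])[...,::-1])
E
```

```text
wrist 2146
top 567 [0.4641 0.0364 0.1643] 0.1642535220011257 ((465.5094909667969, 35.621681213378906), (12.209940910339355, 35.5240592956543), 81.35884094238281)
flange 1412 [0.4639 0.0373 0.147 ] 0.14695709960310413 ((464.9072265625, 35.96621322631836), (42.51423645019531, 40.843318939208984), 73.33845520019531)
lid 18703 [0.50541998 0.03694827 0.1158966 ] [ 6.61242746e-04 -1.06754417e-03  9.99999212e-01] 0.000665505372391494
scene 110
top 28 [0.4744 0.0341 0.164 ] 0.1640101170652242 ((469.00164794921875, 32.80398178100586), (11.614704132080078, 31.885944366455078), 81.78314208984375)
flange 62 [0.471  0.0368 0.1491] 0.14907941419113135 ((467.0325012207031, 33.37907791137695), (41.43412780761719, 36.30866241455078), 47.572452545166016)
lid 1004 [0.51215431 0.04390239 0.1182487 ] [-1.19631270e-04 -1.35687328e-03  9.99999072e-01] 0.001367017155080195
side 242
top 52 [0.4624 0.0299 0.1616] 0.16162910537766792 ((464.0137634277344, 31.07562255859375), (10.883286476135254, 35.66802215576172), 88.6454086303711)
flange 132 [0.4619 0.0237 0.1462] 0.14618449153785693 ((461.1034851074219, 23.212993621826172), (25.382978439331055, 39.82398986816406), 71.36222076416016)
lid 2354 [0.49632589 0.02181923 0.11451465] [-0.00223263  0.01112025  0.99993568] 0.0011257752866550574
```

View pics/w2.png

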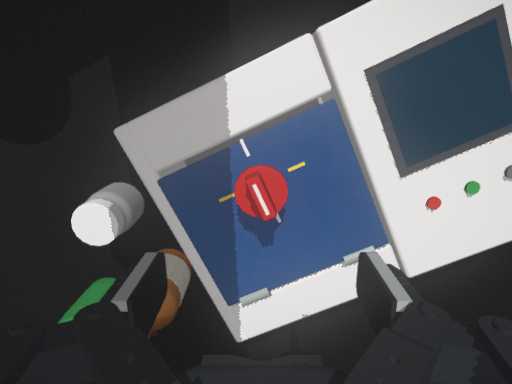

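View pics/c2.png

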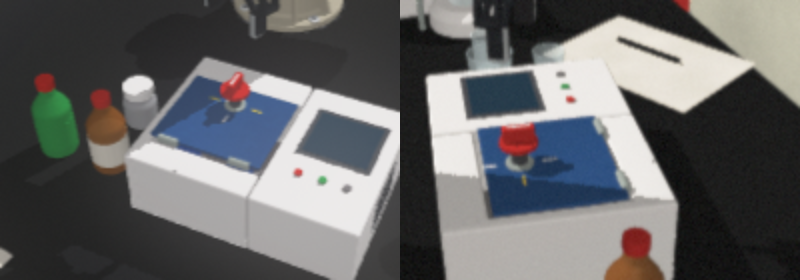

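The lid is shut and level at z≈0.116. The wrist view shows the stud at (262,195) with its wing lined up with the white marks, at (0.465, 0.036) and top 0.165 as expected. Bottle, jar and analyser are all clear of it. Next I'll go down over the wing.

Call:
{"api": "carry_out", "payload": {
  "steps": [
    [[0, 0, -8], [0, 0, 0], 100],
    [[0, 0, -16], [0, 0, 2], 100],
    [[0, 0, -24], [0, 0, 4], 100],
    [[0, 0, -24], [0, 0, 6], 100],
    [[0, 0, -24], [0, 0, 8], 100],
    [[0, 0, -24], [0, 0, 9.5], 100],
    [[0, 0, -24], [0, 0, 10.2], 100],
    [[0, 0, -24], [0, 0, 10.2], 100]
  ]
}}

```text
clock: 8.25
tcp_pos: [0.4647, 0.0356, 0.1516]
orientation: [-0.0, 0.079, 0.997, -0.0]
wrist_force: [-0.4, 0.2, 0.5]
finger_gap: 0.0519
grip_force: 0.0
```

```bash
python3 - <<'E'
from h import *
im,d,P=shot('wrist','w3.png'); s=env.get_state()
y=rot(s['orientation']).apply([0,1,0]); print(s['joint_pos'].round(3),s['tcp_pos'],np.degrees(np.arctan2(y[1],y[0])),s['finger_gap'],s['wrist_force'])
E
```

```text
[-0.096  0.146 -0.369  1.055  0.     0.062] [0.4650264  0.03562683 0.15208266] 80.96970632869682 0.05199103634808808 [-0.4940363  -0.29910007  0.46747241]
```

View pics/w3.png

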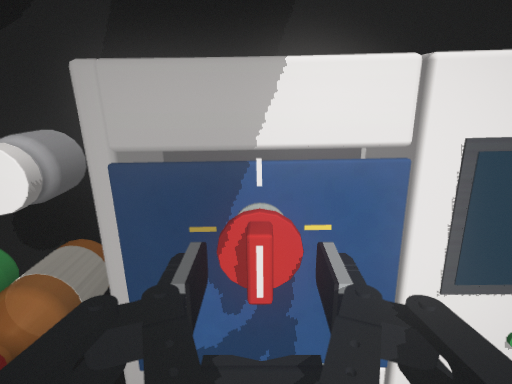

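The wing (260,262) sits centred between the fingers (205 and 320) and is parallel to them. Closing gently.

Call:
{"api": "carry_out", "payload": {
  "steps": [
    [[0, 0, 0], [0, 0, 0], 180],
    [[0, 0, 0], [0, 0, 0], 210],
    [[0, 0, 0], [0, 0, 0], 230],
    [[0, 0, 0], [0, 0, 0.1], 230],
    [[0, 0, 0], [0, 0, 0.2], 230],
    [[0, 0, 0], [0, 0, 0.2], 230],
    [[0, 0, 0], [0, 0, 0.2], 230],
    [[0, 0, 0], [0, 0, 0.2], 230]
  ],
  "force": 20
}}

```text
clock: 9.3
tcp_pos: [0.4651, 0.0351, 0.15]
orientation: [0.0, 0.079, 0.997, -0.001]
wrist_force: [-0.5, -5.2, 3.7]
finger_gap: 0.0115
grip_force: 26.5
```

Call:
{"api": "carry_out", "payload": {
  "steps": [
    [[0, 0, 0], [0, -0.07, 0.1], 230],
    [[0, 0, 0], [0, -0.07, 0.2], 230],
    [[0, 0, 0], [0, -0.07, 0.35], 230],
    [[0, 0, 0], [0, -0.07, 0.5], 230],
    [[0, 0, 0], [0, -0.07, 0.65], 230],
    [[0, 0, 0], [0, -0.07, 0.8], 230],
    [[0, 0, 0], [0, -0.07, 0.8], 230],
    [[0, 0, 0], [0, -0.07, 0.8], 230]
  ]
}}

```text
clock: 10.3
tcp_pos: [0.4651, 0.035, 0.1424]
orientation: [0.001, 0.078, 0.997, 0.0]
wrist_force: [-1.6, -4.2, 8.1]
finger_gap: 0.0114
grip_force: 26.9
```

Call:
{"api": "carry_out", "payload": {
  "steps": [
    [[0, 0, 0], [0, -0.05, 0.05], 230],
    [[0, 0, 0], [0, -0.1, 0.1], 230],
    [[0, 0, 0], [0, -0.1, 0.15], 230],
    [[0, 0, 0], [0, -0.1, 0.15], 230],
    [[0, 0, 0], [0, -0.1, 0.15], 230],
    [[0, 0, 0], [0, -0.1, 0.15], 230],
    [[0, 0, 0], [0, -0.1, 0.15], 230],
    [[0, 0, 0], [0, -0.1, 0.15], 230]
  ]
}}

```text
clock: 11.3
tcp_pos: [0.4652, 0.0348, 0.1417]
orientation: [0.001, 0.078, 0.997, 0.001]
wrist_force: [-2.8, 1.3, 13.9]
finger_gap: 0.0115
grip_force: 27.6
```

Call:
{"api": "carry_out", "payload": {
  "steps": [
    [[0, 0, 4], [0, -0.1, 0.15], 230],
    [[0, 0, 9], [0, -0.1, 0.15], 230],
    [[0, 0, 14], [0, -0.1, 0.15], 230],
    [[0, 0, 19], [0, -0.1, 0.15], 230],
    [[0, 0, 24], [0, -0.1, 0.15], 230],
    [[0, 0, 28], [0, -0.1, 0.15], 230],
    [[0, 0, 30], [0, -0.1, 0.15], 230],
    [[0, 0, 30], [0, -0.1, 0.15], 230]
  ]
}}

```text
clock: 12.3
tcp_pos: [0.4653, 0.0347, 0.1411]
orientation: [0.001, 0.333, 0.943, 0.002]
wrist_force: [-4.6, 4.0, 20.7]
finger_gap: 0.0113
grip_force: 28.3
```

I repeated the 1.5 mm press by mistake, because each call's rows start again from the commanded pose. That brought the force to 20.7 N, so I'm backing off straight away before turning further.

Call:
{"api": "carry_out", "payload": {
  "steps": [
    [[0, 0, 0], [0.08, 0, -0.14], 230],
    [[0, 0, 0], [0.08, 0, -0.14], 230],
    [[0, 0, 5], [0.08, 0, -0.14], 230],
    [[0, 0, 10], [0.08, 0, -0.14], 230],
    [[0, 0, 16], [0.08, 0, -0.14], 230],
    [[0, 0, 22], [0.08, 0, -0.14], 230],
    [[0, 0, 28], [0.08, 0, -0.14], 230],
    [[0, 0, 28], [0.08, 0, -0.14], 230]
  ]
}}

```text
clock: 13.3
tcp_pos: [0.4653, 0.0348, 0.1419]
orientation: [0.001, 0.552, 0.834, 0.002]
wrist_force: [-2.0, 1.8, 12.3]
finger_gap: 0.0116
grip_force: 27.4
```

Call:
{"api": "carry_out", "payload": {
  "steps": [
    [[0, 0, 4], [0.04, -0.02, 0.03], 230],
    [[0, 0, 9], [0.04, -0.02, 0.03], 230],
    [[0, 0, 14], [0.04, -0.02, 0.03], 230],
    [[0, 0, 19], [0.04, -0.02, 0.03], 230],
    [[0, 0, 24], [0.04, -0.02, 0.03], 230],
    [[0, 0, 28], [0.04, -0.02, 0.03], 230],
    [[0, 0, 31.5], [0.04, -0.02, 0.03], 230],
    [[0, 0, 31.5], [0.04, -0.02, 0.03], 230]
  ]
}}

```text
clock: 14.3
tcp_pos: [0.4655, 0.0349, 0.1418]
orientation: [0.001, 0.757, 0.653, 0.003]
wrist_force: [-0.5, 2.0, 12.8]
finger_gap: 0.011
grip_force: 27.5
```

```bash
python3 - <<'E'
from h import *
im,d,P=shot('wrist','w4.png'); s=env.get_state()
y=rot(s['orientation']).apply([0,1,0]); print(s['tcp_pos'],np.degrees(np.arctan2(y[1],y[0])),s['finger_gap'],s['wrist_force'],s['ft_torque'])
E
```

```text
[0.46546856 0.0348313  0.14179816] -8.463535628461024 0.01117929623613407 [-0.12104637  2.05390682 13.93427114] [ 0.27155588  0.12153456 -0.07449227]
```

View pics/w4.png

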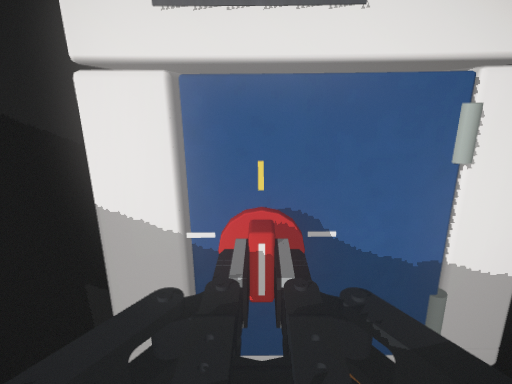

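The wing now lies along the yellow mark (261,175) with 13–14 N held. I'll open the fingers to let go, then rise.

Call:
{"api": "carry_out", "payload": {
  "steps": [
    [[0, 0, 0], [0, 0, 0], 200],
    [[0, 0, 0], [0, 0, 0], 150],
    [[0, 0, 0], [0, 0, 0], 100],
    [[0, 0, 0], [0, 0, 0], 60],
    [[0, 0, 0], [0, 0, -0.5], 60],
    [[0, 0, 0], [0, 0, -2], 60],
    [[0, 0, 0], [0, 0, -6], 60],
    [[0, 0, 0], [0, 0, -11], 60]
  ]
}}

```text
clock: 15.35
tcp_pos: [0.4628, 0.0338, 0.2514]
orientation: [-0.0, 0.758, 0.653, -0.0]
wrist_force: [-0.3, 0.1, -0.4]
finger_gap: 0.0651
grip_force: 0.0
```

```bash
python3 - <<'E'
from m import *
ims=[]
for n in ('wrist','scene','side'):
    im,d,P=shot(n); ims.append(im)
    H=hsv(im); ok=(d>0)&(P[...,0]>.38)&(P[...,0]<.6)&(P[...,1]>-.1)&(P[...,1]<.2)
    red=ok&((H[...,0]<8)|(H[...,0]>172))&(H[...,1]>150)&(H[...,2]>60)
    p=P[red&(P[...,2]>.12)]; print(n,len(p),np.percentile(p[:,2],[5,50,90,97]))
    q=p[p[:,2]>np.percentile(p[:,2],95)-.008]; print(cv2.minAreaRect((q[:,:2]*1000).astype(np.float32)),q[:,2].mean(), len(q))
    b=ok&(H[...,0]>100)&(H[...,0]<130)&(H[...,1]>120)&(P[...,2]>.1)&(P[...,2]<.14)
    c,nn,s=planefit(P[b]); print('lid',c,nn)
cv2.imwrite('pics/c5.png',np.hstack([cv2.resize(ims[0],(400,300)),cv2.resize(ims[1][110:260,130:330],(400,300))])[...,::-1])
print(env.get_state()['wrist_force'],env.get_state()['clock'])
E
```

```text
wrist 1940 [0.13902681 0.14043158 0.15796432 0.15864516]
((466.0435791015625, 36.12953186035156), (34.68384552001953, 11.639347076416016), 81.44223022460938) 0.1574825452455916 510
lid [0.51382619 0.04414571 0.11590068] [ 9.00793912e-04 -1.91433651e-04  9.99999576e-01]
scene 85 [0.14057112 0.14814573 0.16011348 0.16156556]
((471.56365966796875, 34.4896240234375), (8.819581031799316, 30.708881378173828), 2.262845277786255) 0.15853759806068646 31
lid [0.51156606 0.04297504 0.11824764] [-9.47066759e-04 -3.91445497e-04  9.99999475e-01]
side 215 [0.13711696 0.13977297 0.1578546  0.44306232]
((495.87158203125, 16.94345474243164), (10.175026893615723, 2.463730812072754), 59.77504348754883) 0.4451543134239419 12
lid [0.49639485 0.02199286 0.11456996] [-0.00234735  0.00987225  0.99994851]
[ 0.17734273 -0.00707747  0.10069339] 15.5
```

View pics/c5.png

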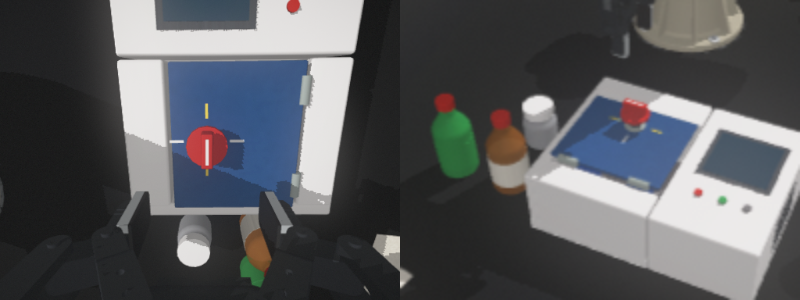

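The stud sits 6.5 mm in (its top went from 0.164 to 0.158) and the wing has turned 90°. The lid is level, the bottle and jar are still standing and the gripper is clear of everything.

```bash
python3 -c "
from workcell import env
print(env.hand_in())"
```

```text
the job is handed in; nothing more can be done
None
```

The lid is shut, the stud is pushed in, turned 90° clockwise and locked (6.5 mm in after letting go), and the job is handed in. By my error the press on the stud briefly reached about 20 N before I backed off. In the last views the bottle and jar stood undisturbed, and I did not re-check the beaker, which the arm never approached.

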